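# Uncap the lasting laser and hold the grey filter glass in its beam

## Robot

A 6-joint arm with a two-finger parallel gripper is mounted at the origin on the work surface. World frame = base frame: x ahead of the robot, y to its left, z up, the work surface at z = 0. Lengths are in m, angles in rad, forces in N, time in s.
With the tool pointing down it reaches from about 0.3 to 0.85 m from the base axis. Payload 5.4 kg.
Tool frame: the origin (TCP) lies at the very end of the fingers, on their centre line; the grasp point (between the pads) lies 19 mm behind it; z points along the fingers, y is the direction in which the jaws open and shut (so a half turn about z gives the same grasp; the last joint's range is limited). The gripper opens to 85 mm and grips with 20 to 120 N. Pads are 22 mm wide; open, the fingers measure 114 mm over their backs; the gripper's body (76 mm by 85 mm) begins 54 mm behind the grasp point. The pads swing forward as they close: fully open they stand 13 mm farther back than shut.
Start: joints at [-1.498, 0.158, 1.597, -0, 1.386, -0.21], TCP at [0.16, -0.552, 0.209] pointing down, gripper open.
Joint ranges: [-2.91, 2.91], [-0.94, 2.29], [0.18, 2.7], [-1.29, 4.43], [0.17, 2.64], [-3, 3]. Speed limits (rad/s): [2.57, 2.57, 3.14, 3.14, 3.14, 3.14].

## Interface

Orientations are given as a unit quaternion [w, x, y, z].
In Python, from bench import readout, cams, robot gives the robot as it stands.
- The arm moves only by the tool play_rows, never from a script. Its argument "steps" is a list of rows, each a list of 5 numbers: the opening, from 0 (shut) to 1 (fully open), then the shift along the tool's x, y, z in mm, then the turn about the tool's z in rad. In form: [[hand, tx, ty, tz, roll], ...]. A call has 1 to 20 rows; each row shifts and turns the commanded pose from where the row before left it, along the tool's axes as they then stand; what a row does not reach is not made up. A row lasts 1/10 s, in which the tool goes at most 50 mm and 8.59 degrees, less where a joint would pass 70% of its speed; a pose out of reach is approached as far as the arm can. A call is refused whole if a number of a shift passes 50 or a number of a turn 0.15, either way. A call with a gripper value outside its range is refused whole. The fingers move at their own pace and stop on an object; "force" is the grip in N (left out, the last holds). Time passes only in rows, so rows that do not move let the fingers close. It gives the time, the measured TCP pose, the force and the opening at its end, in the units of the state.
- readout.get_state(): the state, without advancing time (a new reading comes with each control period).
- cams.get_image(name): name is "scene" or "top"; returns the picture (400x640x3 uint8, red, green, blue); there is no depth.
- cams.camera_model(name): a dict with "fx", "fy", "cx", "cy" (pixels), "distortion" ([k1, k2, p1, p2, k3] as OpenCV has them; the pictures are not rectified), "eye" and "attitude" of the camera in the world. Camera axes: x right, y down, z forward; pixel columns grow to the right and rows downward; lengths in m; the calibration is good to about 2 mm. A picture is of the moment at which its call begins. camera_model takes no time and is no camera call.
- robot.hand_in(): hands the job in, once; it reports no verdict.
The state is a dict: "time": time; "qpos": joint angles; "joint_vel": joint speeds; "effort": joint torques, N m; "position": TCP position; "tcp_rot": TCP orientation; "wrist_force": force on the tool from outside, world axes, zero at the start; "torque": the same for the moment, N m; "opening": opening from 0.0 (shut) to 1.0 (fully open).
Only numpy, scipy, OpenCV 4.12 (cv2) and the standard library are available. Lean on these libraries where they do the work, as an engineer would, in place of code of your own. Each camera call takes 0.05 s, during which the arm holds its last target. There are 200 camera calls.

## Task

Get the laser ready for its power reading: pull the red dust cap off its nose and put the cap in the open top drawer. Then lift the grey filter glass out of the rack, fingers only on its two white frosted faces and never on the clear grey ones, and hold it upright in the light path about midway between laser and sensor, clear faces square to the light, so that the light passes through the middle of the glass. Finish while still holding it there, steady and touching nothing else, and leave the other glasses, the tin and the shoe where they are.

Things in the scene. Friction and masses are not known exactly. Their poses are not given: they have to be found in the camera images.
- laser_stand: Fixed stand, base 420 x 90 x 12 mm. Origin on the table; x along the light, laser to sensor; z up. Light at y = 0, z = 120 mm. At x = -231 to -106 mm: black laser head, 36 mm dia., in a blue clamp block (top at 148 mm), white knob to y = +78 mm. Steel nose, 24.4 mm dia., x = -106 to -74 mm. Black sensor head, 60 mm dia., face at x = +120 mm. Between them only the base plate.
- light_path (a point): Point on the axis of the light, 120 mm above the table, midway between the end of the laser's nose and the sensor's face (97 mm from each). Axes as the stand: x along the light, z up.
- dust_cap: Red plastic cup, 32 mm outer dia., 38 mm long, about 25 g, loose on the laser's level nose: inside 27 mm dia., 33 mm deep, 1.3 mm play all round, no catch. Origin at mid-length on its axis; x along the axis towards its closed end, which faces the sensor. Free once pulled 33 mm towards the sensor. Its rim is next to the 36 mm thick laser head, so grip the outer half.
- grey_glass: Grey filter glass, upright block 20 x 20 x 64 mm, about 60 g, in one of the rack's three places, 40 mm of it above the rack's top. Origin at the centre of its underside, z up along its length. Its white frosted faces are at y = +10 and -10 mm; its clear dark grey faces look to +x and -x. Light passes along its x axis, either way round.
- grey_mid (a point): Centre of the grey filter glass, 32 mm above its underside; axes as the glass.
- grey_windows: The dark grey glass between the frosted sides of the grey filter glass: its two clear faces, 16 mm wide, standing 0.5 mm proud of the edges of the frosted sides. Fingers must not touch it. Origin and axes as grey_glass.
- rack: Fixed black block 170 x 50 x 34 mm with three places in a row along its x, 55 mm apart, each 22 mm square and 24 mm deep. Origin at the centre of its underside. The glasses stand in it square to it within a few degrees, frosted faces looking across the row (rack's y).
- amber_glass: Amber filter glass, same size and make as the grey one, in another place of the rack. To be left there.
- green_glass: Green filter glass, same size and make as the grey one, in another place of the rack. To be left there.
- cab: Fixed grey drawer cabinet, 240 deep x 200 wide x 160 mm high, origin at the centre of its underside, front facing its own -x. The white-fronted top drawer stands 130 to 160 mm open and slides back at a push of a few newtons; a bar handle stands 35 mm off its front.
- drawer_in (a point): Point on the top drawer's inner floor, on its middle line, 60 mm behind the inside of its front, about 90 mm above the table; moves with the drawer. x to the rear, z up. Inside: x = -60 to +135 mm, y = -79 to +79 mm; side walls 48 mm, front 58 mm above the floor. Open from above: x = -60 to between +60 and +90 mm; behind that lies the cabinet (top 160 mm above the table).
- tin: Closed tin with a yellow band, 60 mm diameter, 72 mm high, 0.2 kg, loose on the table; origin at the centre of its underside. To be left alone.
- lasted_shoe: Brown loafer upper on a green plastic last, 265 mm long, 86 mm wide, 96 mm high, loose on the table; origin under its middle, toe to +x. To be left alone.
Mind the look-alikes: they are no part of the job. Of the things that look like the dust_cap, the smaller one is meant.

How it is judged:
By the outcome, as a careful person would: the job done as asked, in the order asked, and still so for the second after the job is handed in, while the arm keeps its last pose, push and grip.
It also fails if it takes over 45 s, if anything falls off the work surface, if the arm or the gripper's body presses on something with over 40 N, if the wrist force passes 120 N, or if a joint passes its speed limit or range.

## Working session

There is one attempt and no reset: what is moved stays moved. The work goes in short steps, Python scripts to look and compute and a tool call to move; the robot and the scene stay as the last step left them, time stands still between calls to the robot, and variables do not carry over. Pictures are saved under pics/ and viewed, about 8 in all and at most 12, crops included, and the job is handed in when it is done.

Besides the shell and the picture viewer there is one more tool, called after "Emit:" as name([rows], argument=value, ...), one row to a line, values as JSON. play_rows: Moves the arm, as the interface text tells. Its arguments: {"type":"object","properties":{"steps":{"type":"array"},"force":{"type":"number"}},"required":["steps"]}

```bash
ls; mkdir -p pics; python3 - <<'E'
from bench import readout,cams,robot
import cv2
for n in("scene","top"):
    m=cams.camera_model(n);print(n,m)
    cv2.imwrite(f"pics/{n}0.png",cams.get_image(n)[:,:,::-1])
print(readout.get_state())
E
```

```text
pics
scene {'fx': 394.3592244393006, 'fy': 394.3592244393006, 'cx': 316.99303375590404, 'cy': 201.4101134962309, 'distortion': array([-0.06456994,  0.        ,  0.        ,  0.        ,  0.        ]), 'eye': array([1.12481339, 0.86885624, 0.74953495]), 'attitude': array([-0.14826568,  0.27715746,  0.84052449, -0.44127045])}
top {'fx': 454.65230868779076, 'fy': 454.65230868779076, 'cx': 317.88379469265607, 'cy': 197.88004454347012, 'distortion': array([0.02570979, 0.        , 0.        , 0.        , 0.        ]), 'eye': array([0.47589885, 0.07518201, 1.35492845]), 'attitude': array([-0.01876483,  0.71478097, -0.6990102 ,  0.01099001])}
{'time': 0.1, 'qpos': array([-1.49808883e+00,  1.59039715e-01,  1.59813358e+00,  3.73581617e-06,
        1.38618802e+00, -2.10103676e-01]), 'joint_vel': array([-0.00016511, -0.00256013, -0.00200801, -0.00053508,  0.0002585 ,
       -0.00016272]), 'effort': array([ 3.83870729e-04, -3.96991289e+01, -3.32338071e+01, -2.79069518e-04,
        4.18392650e-03, -2.20763934e-05]), 'position': array([ 0.16039243, -0.55156334,  0.20857156]), 'tcp_rot': array([-8.82121153e-04,  9.90018540e-01,  1.40934414e-01,  6.25357574e-05]), 'wrist_force': array([-0.75991845,  0.02172974, -0.48421305]), 'torque': array([ 0.05008073,  0.01873713, -0.01653662]), 'opening': 1.000546271662081}
```

View pics/scene0.png

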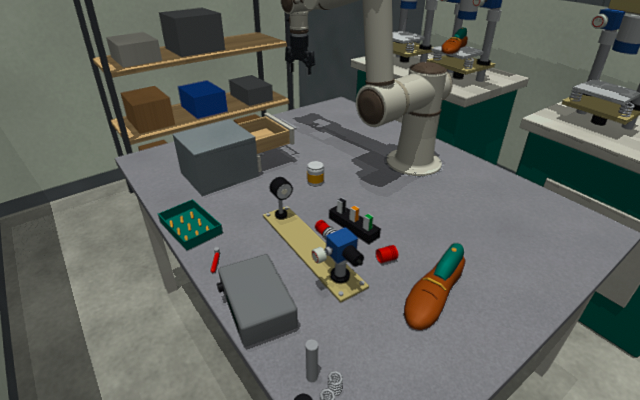

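View pics/top0.png

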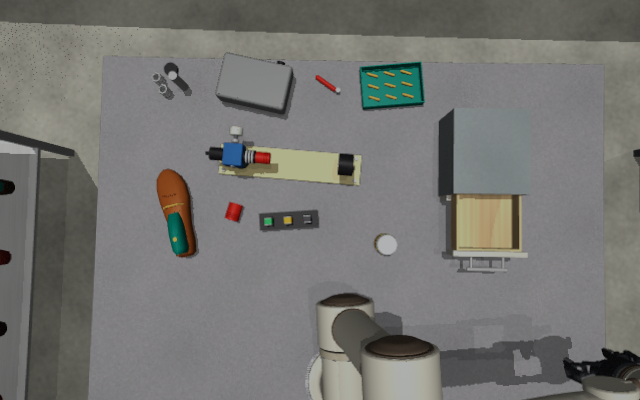

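The scene view shows the laser at (340,240) with a red cap at (322,227), a second red cup on the table at (387,254), the rack at (355,220), with its dark glass at (342,206), and the drawer at (265,135). In the top view the cap is at (262,158), the loose red cup at (234,212), the grey glass at (307,219) and the drawer at (488,222).

```bash
cat > h.py <<'E'
import numpy as np,cv2
from scipy.spatial.transform import Rotation as Ro
from bench import readout,cams,robot
def R(q): return Ro.from_quat(np.roll(q,-1)).as_matrix()
def ray(n,uv):
    m=cams.camera_model(n);K=np.array([[m['fx'],0,m['cx']],[0,m['fy'],m['cy']],[0,0,1.]])
    p=cv2.undistortPoints(np.array(uv,float).reshape(-1,1,2),K,m['distortion']).reshape(-1,2)
    return m['eye'],np.c_[p,np.ones(len(p))]@R(m['attitude']).T
def onz(n,uv,z):
    e,d=ray(n,uv);return e+d*((z-e[2])/d[:,2])[:,None]
def proj(n,P):
    m=cams.camera_model(n);K=np.array([[m['fx'],0,m['cx']],[0,m['fy'],m['cy']],[0,0,1.]])
    Rc=R(m['attitude']).T
    return cv2.projectPoints(np.array(P,float).reshape(-1,1,3),cv2.Rodrigues(Rc)[0],-Rc@m['eye'],K,m['distortion'])[0].reshape(-1,2)
E
python3 - <<'E'
from h import *
t=cv2.imread("pics/top0.png");s=cv2.imread("pics/scene0.png")
a=cv2.resize(t[115:240,200:370],None,fx=4.7,fy=4.7,interpolation=cv2.INTER_CUBIC)[:588]
cv2.imwrite("pics/tc.png",a)
cv2.imwrite("pics/sc.png",cv2.resize(s[165:310,255:410],None,fx=4,fy=4,interpolation=cv2.INTER_CUBIC))
for n,i in(("top",t),("scene",s)):
    h=cv2.cvtColor(i,cv2.COLOR_BGR2HSV)
    for nm,lo,hi in(("red",(0,200,90),(4,255,255)),("base",(22,50,120),(34,140,255)),("white",(0,0,190),(30,40,255)),("wood",(10,70,120),(21,140,255))):
        c,_=cv2.findContours(cv2.inRange(h,lo,hi),cv2.RETR_EXTERNAL,cv2.CHAIN_APPROX_SIMPLE)
        for k in c:
            if cv2.contourArea(k)>40: print(n,nm,cv2.contourArea(k),cv2.minAreaRect(k))
E
```

```text
top red 127.5 ((233.1999969482422, 211.40000915527344), (12.016654968261719, 15.811386108398438), 18.434947967529297)
top red 90.0 ((262.18853759765625, 157.4262237548828), (14.214112281799316, 10.230539321899414), 5.19442892074585)
top red 54.0 ((325.0675354003906, 82.90540313720703), (22.78453826904297, 3.487429141998291), 35.53767776489258)
top base 1819.0 ((488.57952880859375, 223.07388305664062), (65.7333755493164, 55.154117584228516), 0.9240452647209167)
top base 47.0 ((227.06756591796875, 170.59458923339844), (16.76869773864746, 7.39795446395874), 9.462321281433105)
top base 2165.5 ((303.4464416503906, 165.6682586669922), (113.60753631591797, 30.160842895507812), 5.128190994262695)
top wood 74.5 ((507.3208923339844, 237.68809509277344), (7.782723426818848, 21.02000617980957), 3.814074993133545)
top wood 862.5 ((484.5, 221.5), (53.0, 51.0), 90.0)
scene red 57.5 ((214.7353057861328, 262.058837890625), (3.8805696964263916, 19.160314559936523), 14.03624439239502)
scene red 200.5 ((386.4277648925781, 252.87847900390625), (12.92451286315918, 21.189546585083008), 70.55996704101562)
s
[... 555 characters left out ...]
5 ((555.1583862304688, 124.55657196044922), (23.274477005004883, 7.533934116363525), 19.65382194519043)
scene white 41.5 ((400.2837829589844, 71.79730224609375), (13.645115852355957, 5.753964424133301), 9.462322235107422)
scene wood 43.5 ((116.30001068115234, 125.60000610351562), (14.758047103881836, 5.366562843322754), 63.43495178222656)
scene wood 177.5 ((263.04534912109375, 127.17229461669922), (21.22473907470703, 46.82676696777344), 75.25643920898438)
scene wood 335.0 ((210.40487670898438, 118.12588500976562), (3.4988622665405273, 158.38514709472656), 75.73548889160156)
scene wood 227.5 ((200.92935180664062, 55.58882522583008), (2.9748330116271973, 170.65382385253906), 80.25291442871094)
```

View pics/tc.png

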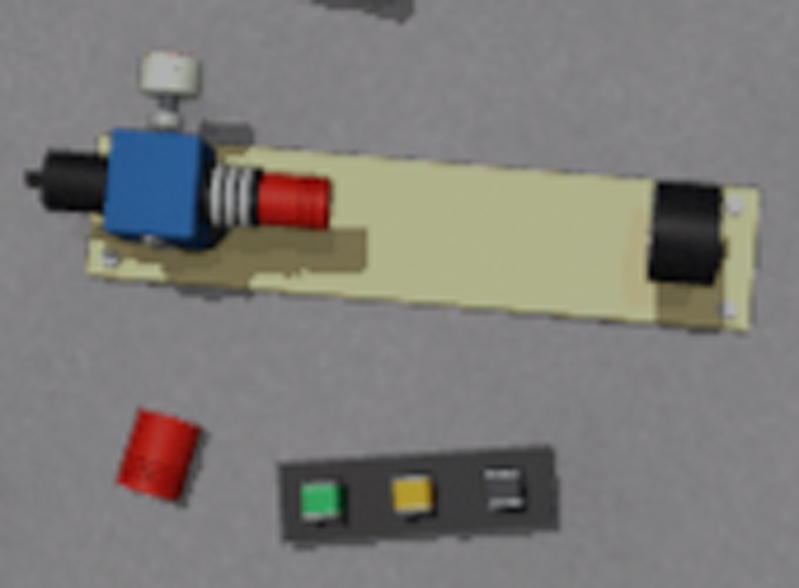

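View pics/sc.png

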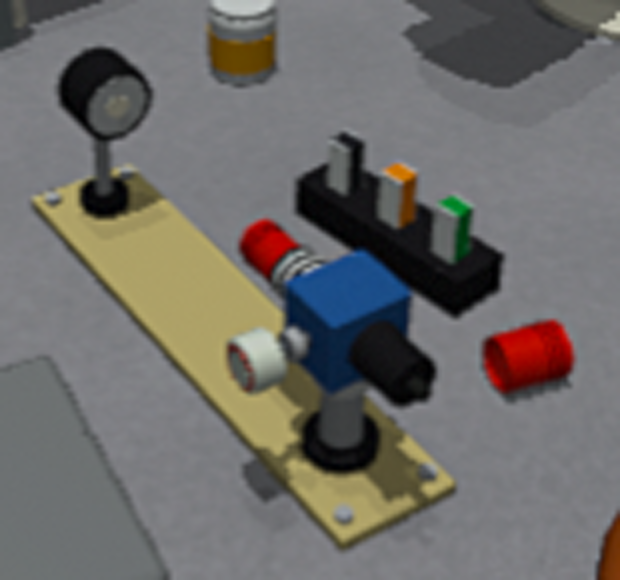

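The crops show the base plate corners at tc (760,188), (748,330) and (88,273). The cap spans tc (258–330, ~200) on the nose and is the smaller of the two red cups. Grey glass top is at tc (504,488), the third place of the rack. Rack corners are at (278,463), (555,447), (558,528) and (285,543).

```bash
python3 - <<'E'
from h import *
np.set_printoptions(precision=4,suppress=True)
f=lambda p:(np.array(p,float)+.5)/4.7-.5+np.array([200,115])
c=onz("top",f([(760,188),(748,330),(88,273)]),.012)
print("plate",c, np.linalg.norm(c[0]-c[1]),np.linalg.norm(c[1]-c[2]))
ctr=(c[0]+c[2])/2; x=c[1]-c[2]; x/=np.linalg.norm(x); ya=np.cross([0,0,1],x)
print("stand ctr",ctr,"x",x,"yaw",np.arctan2(x[1],x[0]))
# checks: sensor top, cap
P=lambda X,Y,Z: ctr*[1,1,0]+X*x+Y*ya+[0,0,Z]
LP=P(.023,0,.12);print("light",LP)
print("proj nose/cap axis ends top of cap",(proj("top",[P(-.107,0,.120),P(-.069,0,.120),P(.12,-.03,.12),P(.12,.03,.12)])-[200,115])*4.7)
print("scene",(proj("scene",[P(-.069,0,.12),P(.12,0,.12)])-[255,165])*4)
print("cap centre by mask",onz("top",[(262.19,157.43)],.132), P(-.088,0,.132))
r=onz("top",f([(278,463),(555,447),(558,528),(285,543)]),.034)
print("rack",r,np.linalg.norm(r[0]-r[1]),np.linalg.norm(r[1]-r[2]),"ctr",r.mean(0)); d=r[1]-r[0]+r[2]-r[3];print("yaw",np.arctan2(d[1],d[0]),d/np.linalg.norm(d))
for n,p in(("green",(321,499)),("amber",(413,493)),("grey",(504,488))): print(n,onz("top",f([p]),.074))
d/=np.linalg.norm(d);print("grey by rack",r.mean(0)+d*.055)
# drawer wood
t=cv2.imread("pics/top0.png");print()
cv2.imwrite("pics/dr.png",cv2.resize(t[100:280,430:540],None,fx=3.3,fy=3.3,interpolation=cv2.INTER_CUBIC))
E
```

```text
plate [[ 0.6635 -0.0352  0.012 ]
 [ 0.5736 -0.0294  0.012 ]
 [ 0.6005  0.3875  0.012 ]] 0.09007164823661186 0.4177694798278882
stand ctr [0.632  0.1762 0.012 ] x [-0.0645 -0.9979  0.    ] yaw -1.635315541272641
light [0.6305 0.1532 0.12  ]
proj nose/cap axis ends top of cap [[225.3748 191.1587]
 [290.4517 196.7697]
 [610.1164 275.9675]
 [619.0001 173.3071]]
scene [[274.0021 255.0704]
 [128.837  117.6692]]
cap centre by mask [[0.6334 0.2423 0.132 ]] [0.6377 0.264  0.132 ]
rack [[0.4832 0.2612 0.034 ]
 [0.497  0.0901 0.034 ]
 [0.447  0.0871 0.034 ]
 [0.434  0.2554 0.034 ]] 0.17159838049462783 0.049999043445367944 ctr [0.4653 0.1735 0.034 ]
yaw -1.4921439364885063 [ 0.0786 -0.9969  0.    ]
green [[0.462  0.2292 0.074 ]]
amber [[0.4669 0.1741 0.074 ]]
grey [[0.4711 0.1197 0.074 ]]
grey by rack [0.4696 0.1186 0.034 ]
```

View pics/dr.png

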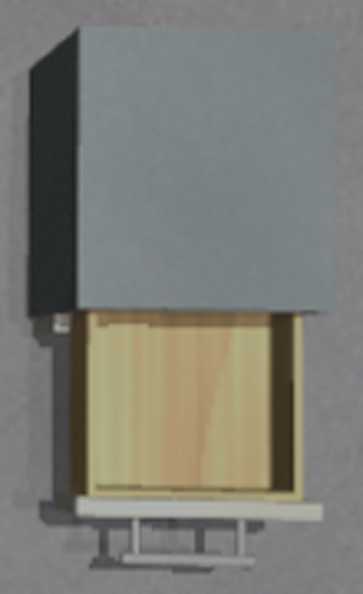

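The drawer crop shows its front strip at dr y≈500–520, x 77–322, side walls' top at x≈88 and 298, and the cabinet's front top edge at y≈310. The sensor face and cap both lie about 21 mm farther along the light than the plate centre predicts, so I'll use the sensor and cap themselves to locate the stand.

```bash
python3 - <<'E'
from h import *
np.set_printoptions(precision=4,suppress=True)
f=lambda p:(np.array(p,float)+.5)/4.7-.5+np.array([200,115])
s=onz("top",f([(655,182),(648,282)]),.12); c=onz("top",f([(330,178),(327,228),(260,174),(258,224)]),.12)
print("sensor",s,np.linalg.norm(s[0]-s[1]));print("cap",c)
S=s.mean(0);E=c[:2].mean(0);B=c[2:].mean(0);print("sensor",S,"capend",E,"rim",B,np.linalg.norm(S-E),np.linalg.norm(E-B))
d=S-E;print("yaw",np.arctan2(d[1],d[0]),"mid",(S+E)/2)
# scene triangulation of sensor-face centre (top ray via S z unknown): 
e,d=ray("scene",[(np.array((117,105))+.5)/4-.5+[255,165]]);print("sensor face scene on z=.12",e+d*((.12-e[2])/d[:,2])[:,None])
e,d=ray("scene",[(np.array((260,246))+.5)/4-.5+[255,165]]);print("cap end scene z=.12",e+d*((.12-e[2])/d[:,2])[:,None])
g=lambda p:(np.array(p,float)+.5)/3.3-.5+np.array([430,100])
print("front strip",onz("top",g([(77,500),(322,505),(77,518),(322,520)]),.148))
print("walltops",onz("top",g([(88,490),(300,497),(95,315),(300,315)]),.138))
print("floor front",onz("top",g([(97,487),(271,490)]),.09))
print("cab top front",onz("top",g([(78,308),(333,313)]),.16))
print("tin",onz("top",[(387,244)],.072))
E
```

```text
sensor [[0.6506 0.0346 0.12  ]
 [0.5923 0.0374 0.12  ]] 0.05835042292786383
cap [[0.649  0.2234 0.12  ]
 [0.6198 0.2244 0.12  ]
 [0.6504 0.2642 0.12  ]
 [0.6212 0.2645 0.12  ]]
sensor [0.6215 0.036  0.12  ] capend [0.6344 0.2239 0.12  ] rim [0.6358 0.2644 0.12  ] 0.1883450910575545 0.040486570779089216
yaw -1.6391947895456611 mid [0.6279 0.13   0.12  ]
sensor face scene on z=.12 [[0.6219 0.0348 0.12  ]]
cap end scene z=.12 [[0.6379 0.2304 0.12  ]]
front strip [[ 0.3942 -0.2692  0.148 ]
 [ 0.3952 -0.4618  0.148 ]
 [ 0.38   -0.2694  0.148 ]
 [ 0.3834 -0.4618  0.148 ]]
walltops [[ 0.4018 -0.2808  0.138 ]
 [ 0.4005 -0.4489  0.138 ]
 [ 0.5427 -0.2852  0.138 ]
 [ 0.5462 -0.4485  0.138 ]]
floor front [[ 0.4015 -0.3023  0.09  ]
 [ 0.4027 -0.4458  0.09  ]]
cab top front [[ 0.5467 -0.2652  0.16  ]
 [ 0.5471 -0.4647  0.16  ]]
tin [[ 0.4046 -0.1069  0.072 ]]
```

Emit:
play_rows([
  [0.8, 33.8, -31.2, -2, 0],
  [0.8, 33.8, -31.2, -2, 0],
  [0.8, 33.8, -31.2, -2, 0],
  [0.8, 33.8, -31.2, -2, 0],
  [0.8, 33.8, -31.2, -2, 0],
  [0.8, 33.8, -31.2, -2, 0],
  [0.8, 33.8, -31.2, -2, 0],
  [0.8, 33.8, -31.2, -2, 0],
  [0.8, 33.8, -31.2, -2, 0],
  [0.8, 33.8, -31.2, -2, 0],
  [0.8, 33.8, -31.2, -2, 0],
  [0.8, 33.8, -31.2, -2, 0],
  [0.8, 33.8, -31.2, -2, 0],
  [0.8, 33.8, -31.2, -2, 0],
  [0.8, 33.8, -31.2, -2, 0],
  [0.8, 33.8, -31.2, -2, 0],
  [0.8, 33.8, -31.2, -2, 0],
  [0.8, 33.8, -31.2, -2, 0],
  [0.8, 33.8, -31.2, -2, 0],
  [0.8, 33.8, -31.2, -2, 0],
], force=25)

```text
time: 2.1
position: [0.6358, 0.2375, 0.2488]
tcp_rot: [0.0, 0.99, 0.141, -0.0]
wrist_force: [1.2, -0.2, 0.9]
opening: 0.8
```

Emit:
play_rows([
  [0.8, 0, 0, 0, -0.136],
  [0.8, 0, 0, 0, -0.136],
  [0.8, 0, 0, 0, -0.136],
  [0.8, 0, 0, 0, -0.136],
  [0.8, 0, 0, 0, -0.136],
  [0.8, 0, 0, 0, -0.136],
  [0.8, 0, 0, 0, -0.136],
  [0.8, 0, 0, 0, -0.136],
  [0.8, 0, 0, 0, -0.134],
  [0.8, 0, 0, 0, 0],
  [0.8, 0, 0, 0, 0],
])

```text
time: 3.2
position: [0.6352, 0.2357, 0.249]
tcp_rot: [-0.0, 0.731, 0.682, -0.0]
wrist_force: [0.1, -0.4, -0.6]
opening: 0.795
```

```bash
cat >> h.py <<'E'
def st(target=None,th=None):
    s=readout.get_state();M=R(s['tcp_rot']);np.set_printoptions(precision=4,suppress=True)
    t=np.arctan2(M[1,0],M[0,0])
    print("t",s['time'],"pos",s['position'],"th",t,"zaxis",M[:,2],"F",s['wrist_force'],"T",s['torque'],"open",s['opening'],"q6",s['qpos'])
    if target is not None: print("shift mm",(M.T@(np.array(target)-s['position']))*1e3)
    if th is not None: print("roll",t-th)
E
python3 -c "
from h import *
st([.635,.233,.099],1.505)"
```

```text
t 3.2 pos [0.6352 0.2357 0.249 ] th 1.5016924905763913 zaxis [-0.0009 -0.0001 -1.    ] F [ 0.117  -0.399  -0.5788] T [0.0104 0.0545 0.022 ] open 0.7952073333128356 q6 [0.1774 0.4037 1.2228 0.     1.516  0.2465]
shift mm [ -2.6476   0.0963 149.9829]
roll -0.003307509423608579
```

Emit:
play_rows([
  [0.8, -2.6, 0, 35, -0.003],
  [0.8, 0, 0, 35, 0],
  [0.8, 0, 0, 30, 0],
  [0.8, 0, 0, 20, 0],
  [0.8, 0, 0, 15, 0],
  [0.8, 0, 0, 10, 0],
  [0.8, 0, 0, 5, 0],
  [0.8, 0, 0, 0, 0],
  [0.8, 0, 0, 0, 0],
])

```text
time: 4.1
position: [0.6361, 0.2333, 0.1008]
tcp_rot: [0.001, 0.729, 0.684, 0.001]
wrist_force: [0.3, 0.4, -0.1]
opening: 0.806
```

```bash
python3 -c "
from h import *
st([.635,.233,.099],1.505)
a=cams.get_image('top')[115:215,210:340,::-1];b=cams.get_image('scene')[165:305,255:395,::-1]
a=cv2.resize(a,(520,400),interpolation=cv2.INTER_CUBIC);b=cv2.resize(b,(400,400),interpolation=cv2.INTER_CUBIC)
cv2.imwrite('pics/g1.png',cv2.resize(np.hstack([a,b]),(800,348)))"
```

```text
t 4.1 pos [0.6361 0.2333 0.1008] th 1.5075676062325838 zaxis [ 0.0019  0.0004 -1.    ] F [ 0.2513  0.4155 -0.1069] T [ 0.0252  0.0266 -0.0068] open 0.8059345110722915 q6 [0.1736 0.5084 1.379  0.     1.2522 0.2368]
shift mm [-0.353  -1.0562  1.7535]
roll 0.0025676062325838966
```

View pics/g1.png

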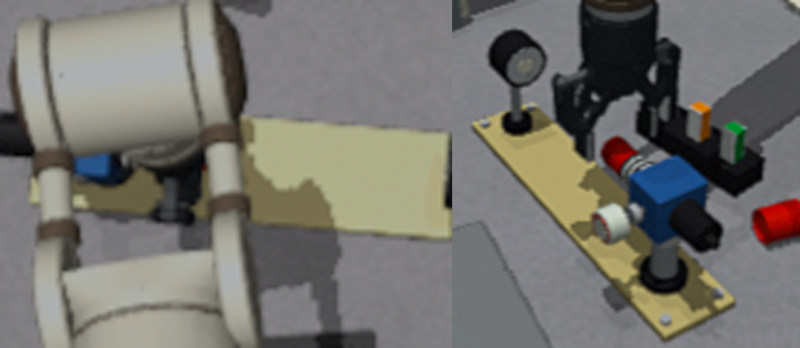

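The fingers (585,155) and (655,130) straddle the cap at (618,155), so I'll close on it.

Emit:
play_rows([
  [0.3, 0, 0, 0, 0],
  [0.2, 0, 0, 0, 0],
  [0.2, 0, 0, 0, 0],
  [0.2, 0, 0, 0, 0],
  [0.2, 0, 0, 0, 0],
  [0.2, 0, 0, 0, 0],
  [0.2, 0, 0, 0, 0],
  [0.2, 0, 0, 0, 0],
])

```text
time: 5.0
position: [0.6355, 0.2332, 0.1]
tcp_rot: [0.0, 0.729, 0.684, 0.0]
wrist_force: [-1.3, -0.6, 4.8]
opening: 0.36
```

```bash
python3 -c "
from h import *
st()"
```

```text
t 5.0 pos [0.6355 0.2332 0.1   ] th 1.5078095781401433 zaxis [ 0.0006  0.0001 -1.    ] F [-1.3063 -0.5936  4.7801] T [ 0.0002  0.2207 -0.0378] open 0.3599515835345262 q6 [0.1736 0.5089 1.38   0.     1.2521 0.2366]
```

Emit:
play_rows([
  [0.2, 0, 0, -1, 0],
  [0.2, 0, 0, 0, 0],
  [0.2, 0, 0, 0, 0],
])

```text
time: 5.3
position: [0.6351, 0.233, 0.1001]
tcp_rot: [-0.0, 0.729, 0.684, -0.0]
wrist_force: [-0.3, 0.6, 1.1]
opening: 0.356
```

```bash
python3 -c "
from h import *
st()"
```

```text
t 5.3 pos [0.6351 0.233  0.1001] th 1.5077822562376129 zaxis [-0.0006 -0.0001 -1.    ] F [-0.3062  0.5923  1.0956] T [-0.041  -0.0003  0.0029] open 0.35589575008426305 q6 [ 0.1735  0.5086  1.3802 -0.      1.2534  0.2365]
```

Emit:
play_rows([
  [0.2, -4, 0, -0.5, 0],
  [0.2, -8, 0, 0, 0],
  [0.2, -8, 0, 0, 0],
  [0.2, -8, 0, 0, 0],
  [0.2, -8, 0, 0, 0],
  [0.2, -8, 0, 0, 0],
  [0.2, -8, 0, 0, 0],
  [0.2, -6, 0, 0, 0],
  [0.2, 0, 0, -5, 0],
  [0.2, 0, 0, -10, 0],
  [0.2, 0, 0, 0, 0],
])

```text
time: 6.4
position: [0.6331, 0.1757, 0.1186]
tcp_rot: [0.001, 0.729, 0.685, 0.002]
wrist_force: [-0.1, 0.1, 0.1]
opening: 0.358
```

```bash
python3 -c "
from h import *
st([.462,-.366,.24])
cv2.imwrite('pics/g2.png',cv2.resize(cams.get_image('scene')[150:300,240:400,::-1],None,fx=4,fy=4,interpolation=cv2.INTER_CUBIC))"
```

```text
t 6.4 pos [0.6331 0.1757 0.1186] th 1.5081296043390402 zaxis [ 0.004   0.0006 -1.    ] F [-0.1423  0.0972  0.0838] T [ 0.0128  0.0176 -0.0253] open 0.3577542153533916 q6 [0.0871 0.4389 1.4369 0.0002 1.2617 0.1497]
shift mm [-551.2536 -136.3763 -122.4268]
```

View pics/g2.png

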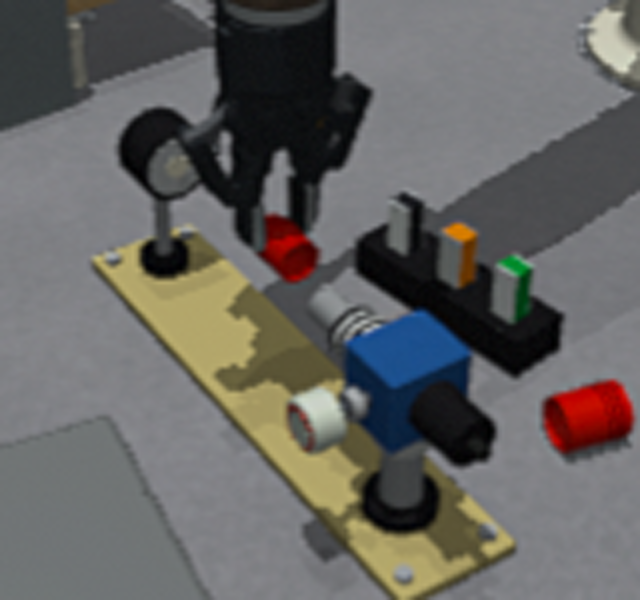

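The cap, at (290,250), is off the nose and held in the gripper, and the bare nose shows at (330,305). Next is the drawer.

Emit:
play_rows([
  [0.2, 0, 0, -40, 0],
  [0.2, 0, 0, -42, 0],
  [0.2, 0, 0, -40, 0],
  [0.2, -40, -9.7, 0, 0],
  [0.2, -40, -9.7, 0, 0],
  [0.2, -40, -9.7, 0, 0],
  [0.2, -40, -9.7, 0, 0],
  [0.2, -40, -9.7, 0, 0],
  [0.2, -40, -9.7, 0, 0],
  [0.2, -40, -9.7, 0, 0],
  [0.2, -40, -9.7, 0, 0],
  [0.2, -40, -9.7, 0, 0],
  [0.2, -40, -9.7, 0, 0],
  [0.2, -40, -9.7, 0, 0],
  [0.2, -40, -9.7, 0, 0],
  [0.2, -40, -9.7, 0, 0],
  [0.2, -40, -9.7, 0, 0],
  [0.2, 0, 0, 0, 0],
  [0.2, 0, 0, 0, 0],
])

```text
time: 8.35
position: [0.4607, -0.3754, 0.2378]
tcp_rot: [-0.0, 0.729, 0.684, 0.0]
wrist_force: [0.6, 0.3, -0.7]
opening: 0.356
```

```bash
python3 -c "
from h import *
st([.462,-.376,.097])"
```

```text
t 8.35 pos [ 0.4607 -0.3754  0.2378] th 1.5064461375038403 zaxis [-0.      0.0008 -1.    ] F [ 0.5662  0.3076 -0.7003] T [-0.0534  0.0312 -0.0052] open 0.35590445496797046 q6 [-0.8872  0.1905  1.5047  0.0005  1.447  -0.8229]
shift mm [ -0.6389   1.3814 140.7685]
```

Emit:
play_rows([
  [0.2, 0, 1, 35, 0],
  [0.2, 0, 0, 35, 0],
  [0.2, 0, 0, 30, 0],
  [0.2, 0, 0, 20, 0],
  [0.2, 0, 0, 10, 0],
  [0.2, 0, 0, 5, 0],
  [0.2, 0, 0, 3, 0],
  [0.2, 0, 0, 0, 0],
  [0.2, 0, 0, 0, 0],
])

```text
time: 9.25
position: [0.4624, -0.3757, 0.1012]
tcp_rot: [0.001, 0.729, 0.685, -0.0]
wrist_force: [-0.2, 0.5, -0.1]
opening: 0.357
```

```bash
python3 -c "
from h import *
st([.462,-.376,.097])
a=cams.get_image('top')[100:290,430:550,::-1];b=cams.get_image('scene')[90:190,210:330,::-1]
cv2.imwrite('pics/g3.png',np.hstack([cv2.resize(a,(350,554)),cv2.resize(b,(448,554))]))"
```

```text
t 9.25 pos [ 0.4624 -0.3757  0.1012] th 1.5079521731236338 zaxis [ 0.0013 -0.0016 -1.    ] F [-0.1985  0.5494 -0.1059] T [-0.0353 -0.0269  0.023 ] open 0.3573543658636559 q6 [-0.8849  0.3124  1.638  -0.      1.1892 -0.8221]
shift mm [-0.2937 -0.4078  4.194 ]
```

View pics/g3.png

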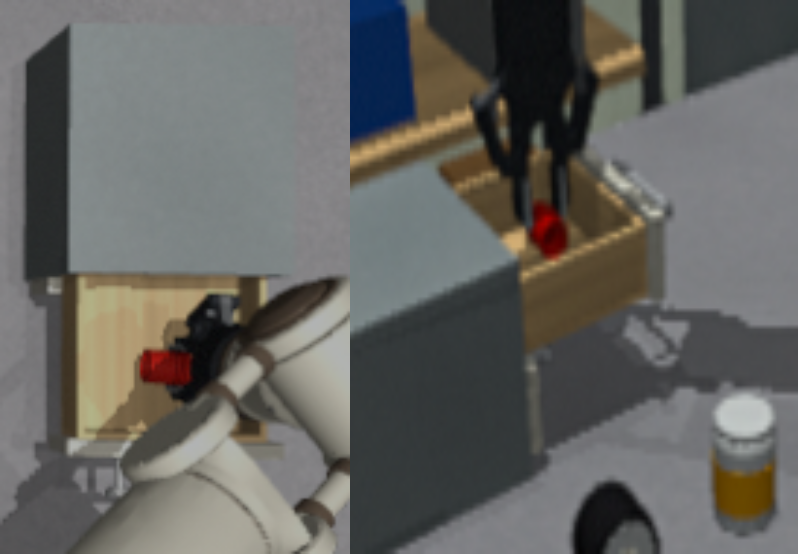

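The cap is inside the drawer, well clear of the walls: top panel (165,367), scene panel (548,230). I'll lower it a little and release.

Emit:
play_rows([
  [0.2, 0, 0, 3, 0],
  [0.2, 0, 0, 1, 0],
  [0.4, 0, 0, 0, 0],
  [0.5, 0, 0, 0, 0],
  [0.6, 0, 0, 0, 0],
  [0.6, 0, 0, 0, 0],
  [0.6, 0, 0, 0, 0],
  [0.6, 0, 0, -10, 0],
  [0.6, 0, 0, -20, 0],
  [0.6, 0, 0, -35, 0],
  [0.6, 0, 0, -40, 0],
  [0.6, 0, 0, -35, 0],
  [0.6, 0, 0, 0, 0],
])

```text
time: 10.65
position: [0.4642, -0.3779, 0.2439]
tcp_rot: [0.006, 0.729, 0.685, -0.0]
wrist_force: [0.6, 0.6, 0.7]
opening: 0.603
```

```bash
python3 -c "
from h import *
st([.470,.119,.24],-1.492+np.pi)"
```

```text
t 10.65 pos [ 0.4642 -0.3779  0.2439] th 1.5078611223795775 zaxis [ 0.0081 -0.0099 -0.9999] F [0.5762 0.5727 0.6609] T [-0.0724 -0.0333 -0.0115] open 0.6032579098922496 q6 [-0.885   0.1873  1.4964  0.      1.4451 -0.8221]
shift mm [496.3023 -25.4116  -0.9561]
roll -0.14173153121021564
```

Emit:
play_rows([
  [0.6, 0, 0, 0, 0],
  [0.6, 45.1, -2.3, 0, 0],
  [0.6, 45.1, -2.3, 0, 0],
  [0.6, 45.1, -2.3, 0, 0],
  [0.6, 45.1, -2.3, 0, 0],
  [0.6, 45.1, -2.3, 0, 0],
  [0.6, 45.1, -2.3, 0, 0],
  [0.6, 45.1, -2.3, 0, 0],
  [0.6, 45.1, -2.3, 0, 0],
  [0.6, 45.1, -2.3, 0, 0],
  [0.6, 45.1, -2.3, 0, 0],
  [0.6, 45.1, -2.3, 0, 0],
  [0.6, 0, 0, 0, -0.14],
  [0.6, 0, 0, 0, 0],
  [0.6, 0, 0, 0, 0],
])

```text
time: 12.15
position: [0.4671, 0.1212, 0.2348]
tcp_rot: [-0.001, 0.681, 0.733, -0.001]
wrist_force: [0.2, 0.3, -0.8]
opening: 0.602
```

```bash
python3 - <<'E'
from h import *
st([.470,.119,.12],-1.492+np.pi)
a=cams.get_image('top')[:,:,::-1];b=cams.get_image('scene')[:,:,::-1]
cv2.imwrite('pics/t4.png',a);cv2.imwrite('pics/s4.png',b)
cv2.imwrite('pics/g4.png',np.hstack([cv2.resize(a[180:265,440:540],(400,340),interpolation=cv2.INTER_CUBIC),cv2.resize(b[190:258,325:405],(400,340),interpolation=cv2.INTER_CUBIC)]))
E
```

```text
t 12.15 pos [0.4671 0.1212 0.2348] th 1.644630844826197 zaxis [-0.0023 -0.0003 -1.    ] F [ 0.1965  0.3377 -0.789 ] T [-0.0204 -0.0312  0.0118] open 0.6021675842494185 q6 [ 0.0029 -0.1016  1.8124 -0.0003  1.4331 -0.0709]
shift mm [ -2.3765   2.9791 114.8191]
roll -0.004961808763596087
```

View pics/g4.png

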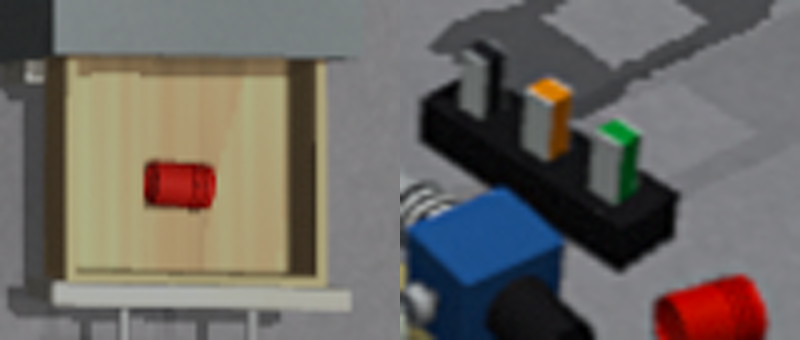

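The cap lies on the drawer floor at (180,185) in the top panel. The glasses still stand in the rack, with the grey one at (482,52) in the scene panel.

Emit:
play_rows([
  [0.6, -2, 2.5, 30, 0],
  [0.6, 0, 0, 35, -0.005],
  [0.6, 0, 0, 35, 0],
  [0.6, 0, 0, 30, 0],
  [0.6, 0, 0, 25, 0],
  [0.6, 0, 0, 15, 0],
  [0.6, 0, 0, 10, 0],
  [0.6, 0, 0, 6, 0],
  [0.6, 0, 0, 3, 0],
  [0.6, 0, 0, 0, 0],
  [0.6, 0, 0, 0, 0],
])

```text
time: 13.35
position: [0.4712, 0.1197, 0.0478]
tcp_rot: [0.001, 0.678, 0.735, 0.001]
wrist_force: [-0.6, 0.0, -0.7]
opening: 0.605
```

```bash
python3 - <<'E'
from h import *
print("grey top scene",onz("scene",[(341.4,200.4)],.074))
st([.470,.119,.043],-1.492+np.pi)
b=cams.get_image('scene')[:,:,::-1]
cv2.imwrite('pics/g5.png',cv2.resize(b[170:250,310:400],None,fx=6,fy=6,interpolation=cv2.INTER_CUBIC))
E
```

```text
grey top scene [[0.47301071 0.12190982 0.074     ]]
t 13.35 pos [0.4712 0.1197 0.0478] th 1.6525454051376733 zaxis [ 0.0015  0.     -1.    ] F [-0.5635  0.0447 -0.7064] T [-0.0158  0.0476  0.038 ] open 0.6046193429770593 q6 [-0.0005  0.1259  1.9799  0.      1.0343 -0.0823]
shift mm [-0.5736 -1.2445  4.7748]
roll 0.002952751547880217
```

View pics/g5.png

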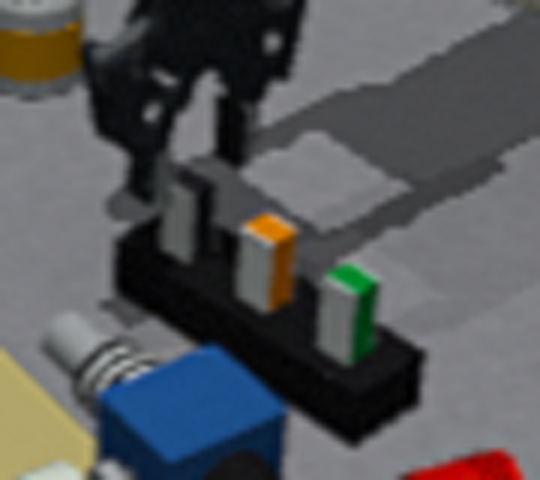

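```bash
python3 - <<'E'
from h import *
g=np.array([.471,.12,0]);ty=np.array([.9967,.0816,0]);tx=np.array([-.0816,.9967,0])
P=[g+[0,0,.074],g+[0,0,.034],g+[0,0,.048]+.0*ty]+[g+s*.0255*ty+k*.011*tx+[0,0,.052] for s in(1,-1) for k in(-1,1)]
print((proj("scene",P)-[310,170])*6)
E
```

```text
[[189.05868855 179.36200197]
 [185.96854933 243.31917096]
 [187.03851406 221.20641334]
 [136.36098834 224.33698234]
 [166.27197535 243.44317739]
 [207.7066955  187.19051067]
 [237.70978812 205.44593225]]
```

The glass stands between the fingers, with its top at (190,180). The reported TCP agrees with two independent measurements of the glass to within 2 mm, so I'll close.

Emit:
play_rows([
  [0.6, 0, 0, 2, 0],
  [0.6, 0, 0, 0, 0],
  [0.35, 0, 0, 0, 0],
  [0.3, 0, 0, 0, 0],
  [0.2, 0, 0, 0, 0],
  [0.1, 0, 0, 0, 0],
  [0.1, 0, 0, 0, 0],
  [0.1, 0, 0, 0, 0],
  [0.1, 0, 0, 0, 0],
  [0.1, 0, 0, 0, 0],
], force=35)

```text
time: 14.4
position: [0.4707, 0.1197, 0.0452]
tcp_rot: [0.0, 0.678, 0.736, 0.0]
wrist_force: [-0.4, 0.6, 1.7]
opening: 0.217
```

```bash
python3 -c "
from h import *
st()"
```

```text
t 14.4 pos [0.4707 0.1197 0.0452] th 1.6528142336411435 zaxis [ 0.0005  0.     -1.    ] F [-0.3619  0.6223  1.6893] T [0.0371 0.0147 0.0248] open 0.21736204700890602 q6 [-0.0004  0.1301  1.9813  0.      1.0297 -0.0824]
```

Emit:
play_rows([
  [0.1, 0, 0, -4, 0],
  [0.1, 0, 0, -10, 0],
  [0.1, 0, 0, -15, 0],
  [0.1, 0, 0, -25, 0],
  [0.1, 0, 0, -35, 0],
  [0.1, 0, 0, -35, 0],
  [0.1, 0, 0, -30, 0],
  [0.1, 0, 0, 0, 0.074],
  [0.1, 0, 0, 0, 0.074],
  [0.1, 0, 0, 0, 0],
  [0.1, 0, 0, 0, 0],
])

```text
time: 15.5
position: [0.4702, 0.1197, 0.1991]
tcp_rot: [-0.0, 0.729, 0.684, -0.0]
wrist_force: [0.6, 0.5, 0.1]
opening: 0.215
```

```bash
python3 -c "
from h import *
st([.6285,.1325,.1232],1.505)"
```

```text
t 15.5 pos [0.4702 0.1197 0.1991] th 1.5065867295527045 zaxis [-0.0004 -0.     -1.    ] F [0.6261 0.5305 0.0983] T [ 0.0196 -0.0089 -0.0158] open 0.21497404959770172 q6 [-0.0003 -0.07    1.854  -0.      1.358   0.0639]
shift mm [ 22.8951 157.2248  75.826 ]
roll 0.0015867295527045577
```

Emit:
play_rows([
  [0.1, 3, 20, 0, 0],
  [0.1, 5, 34, 0, 0],
  [0.1, 5, 34, 0, 0],
  [0.1, 5, 34, 0, 0],
  [0.1, 4, 25, 0, 0],
  [0.1, 1, 10, 0, 0],
  [0.1, 0, 0, 15, 0.002],
  [0.1, 0, 0, 20, 0],
  [0.1, 0, 0, 20, 0],
  [0.1, 0, 0, 12, 0],
  [0.1, 0, 0, 6, 0],
  [0.1, 0, 0, 2, 0],
  [0.1, 0, 0, 0, 0],
  [0.1, 0, 0, 0, 0],
])

```text
time: 16.9
position: [0.6294, 0.1323, 0.1252]
tcp_rot: [0.001, 0.731, 0.683, 0.001]
wrist_force: [0.5, 0.5, -0.6]
opening: 0.218
```

```bash
python3 - <<'E'
from h import *
st([.6285,.1325,.1232],1.505)
b=cams.get_image('scene')[:,:,::-1];a=cams.get_image('top')[:,:,::-1]
cv2.imwrite('pics/s6.png',b);cv2.imwrite('pics/t6.png',a)
cv2.imwrite('pics/g6.png',cv2.resize(b[150:250,265:365],None,fx=6,fy=6,interpolation=cv2.INTER_CUBIC))
m=np.array([.6285,.1325,.12]);x=np.array([-.066,-.998,0]);y=np.array([.998,-.066,0])
P=[m+sx*.01*x+sy*.01*y+[0,0,z] for z in(-.032,.032) for sx in(-1,1) for sy in(-1,1)]
print((proj("scene",P)-[265,150])*6+2.5)
E
```

```text
t 16.9 pos [0.6294 0.1323 0.1252] th 1.5028729920726305 zaxis [ 0.002  0.    -1.   ] F [ 0.4922  0.4615 -0.5966] T [-0.0192  0.0176  0.0161] open 0.21769344195703125 q6 [ 0.0197  0.4     1.4748 -0.      1.2649  0.0876]
shift mm [ 0.1279 -0.8816  1.9973]
roll -0.0021270079273694176
[[249.202  405.474 ]
 [212.3461 419.3945]
 [227.0248 384.0523]
 [190.4522 397.6267]
 [247.6361 291.7535]
 [209.4966 305.1986]
 [224.7376 271.0669]
 [186.9033 284.1663]]
```

View pics/g6.png

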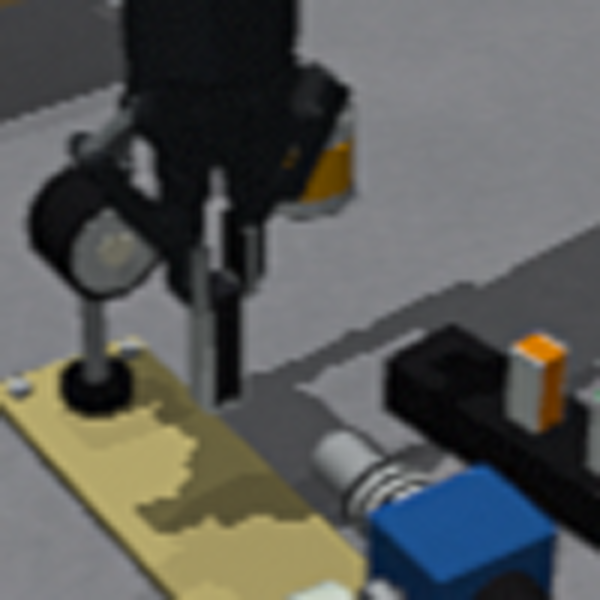

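The glass hangs upright with its lower corners at about (212,408) and (242,398), against (212,419) and (249,405) predicted for the target. That is about 2 mm or a bit more too high, which fits the TCP being 2 mm high. I'll trim that out.

Emit:
play_rows([
  [0.1, 0, -0.6, 2.5, -0.002],
  [0.1, 0, 0, 0, 0],
  [0.1, 0, 0, 0, 0],
  [0.1, 0, 0, 0, 0],
  [0.1, 0, 0, 0, 0],
  [0.1, 0, 0, 0, 0],
])

```text
time: 17.6
position: [0.6281, 0.1324, 0.1215]
tcp_rot: [0.0, 0.73, 0.683, 0.0]
wrist_force: [-0.6, 0.3, -0.7]
opening: 0.221
```

```bash
python3 - <<'E'
from h import *
st([.6285,.1325,.1232],1.505)
b=cams.get_image('scene')[:,:,::-1];a=cams.get_image('top')[:,:,::-1]
cv2.imwrite('pics/g7.png',np.vstack([cv2.resize(b[150:250,250:410],(800,500),interpolation=cv2.INTER_CUBIC)]))
E
```

```text
t 17.6 pos [0.6281 0.1324 0.1215] th 1.504821827382571 zaxis [ 0.  0. -1.] F [-0.5925  0.261  -0.7021] T [ 0.0257 -0.0095 -0.0084] open 0.2212669144445625 q6 [0.0198 0.4022 1.4795 0.     1.2598 0.0858]
shift mm [ 0.1627  0.4161 -1.6911]
roll -0.00017817261742880675
```

View pics/g7.png

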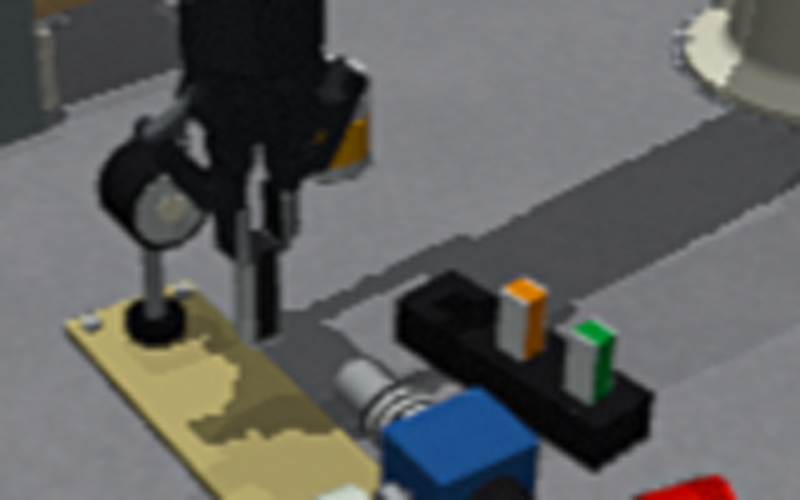

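The glass, at (260,280), is held upright between the bare nose and the sensor. The amber and green glasses and the tin look undisturbed. The TCP reads 1.7 mm low, so I'll raise it by about 1 mm as a compromise with the picture, let it settle and hand in.

Emit:
play_rows([
  [0.1, 0, 0, -1.2, 0],
  [0.1, 0, 0, 0, 0],
  [0.1, 0, 0, 0, 0],
  [0.1, 0, 0, 0, 0],
  [0.1, 0, 0, 0, 0],
  [0.1, 0, 0, 0, 0],
])

```text
time: 18.3
position: [0.628, 0.1324, 0.1227]
tcp_rot: [-0.0, 0.73, 0.683, -0.0]
wrist_force: [0.1, -0.7, -0.2]
opening: 0.218
```

```bash
python3 - <<'E'
from h import *
st([.6285,.1325,.1232],1.505)
print(robot.hand_in())
E
```

```text
t 18.3 pos [0.628  0.1324 0.1227] th 1.504757442301359 zaxis [-0.0001  0.     -1.    ] F [ 0.1329 -0.6873 -0.2156] T [-0.0147  0.0067  0.0201] open 0.21762168675720897 q6 [0.0198 0.401  1.4787 0.     1.262  0.0858]
shift mm [ 0.1751  0.4845 -0.5454]
roll -0.0002425576986408995
the job is handed in; nothing more can be done
None
```

I pulled the red cap off the laser's nose and put it in the open top drawer. I then lifted the grey glass from the rack by its frosted faces and handed in at 18.3 s, still holding it upright between the nose and the sensor.

- **Position:** The last reading put the tool within about 0.6 mm and 0.0003 rad of the pose I had worked out. The calibration and my pixel measurements are only good to about 2 mm.
- **Contact:** The grip opening was steady at 0.218, which fits the 20 mm glass. The wrist force stayed under 1 N, so nothing else was being touched.
- **Surroundings:** The cap lay on the drawer floor when I looked after releasing it. The amber and green glasses and the tin looked undisturbed in the last picture. I never went near the shoe, and did not check it again at the end.
- **Disagreements:**
  - The base plate is not centred on the stand's origin. The cap and sensor both sat about 21 mm farther along the light than the plate suggested, so I placed the glass by the sensor and cap instead.
  - In the picture before the last height trims, the glass stood 2–4 mm higher than it should. I lowered it about 2.5 mm in all and did not measure its height in a picture again.

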